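# Raise the press's pressure preset by four clicks

## Task

Raise the press's pressure limit on the grey preset unit: pushing with a fingertip, turn its black click-stop dial clockwise (seen from above) exactly four clicks from where it stands, never farther, then press the green button beside it all the way down and let it come up again. Push the dial gently without gripping it, and leave the bearing, brake pad, spring and tin round the unit where they are.

Things in the scene. Friction and masses are not known exactly. Their poses are not given: they have to be found in the camera images.
- preset_unit: Grey box fixed to the bench, 150 x 220 x 50 mm (x, y, z), flat bright plate on top with 12 ticks round the dial, one a click. Origin: centre of its underside, on the bench; z up. In its frame the dial's vertical axis is at x = 0, y = -35 mm, the green button at x = 0, y = +78 mm. Two brass unions stick out 20 mm from its +x side.
- dial (a joint): Dial angle, rad, growing clockwise seen from above; at 0 the arm with the white line points along the unit's +x. It rests every 30 degrees (at multiples of 0.5236) and starts at a rest between -60 and +60 degrees. Leaving a rest takes 4 to 5 N at 48 mm from the axis; the resistance fades to nothing 15 degrees on, whence the dial jumps by itself to the next rest and stops.
- dial_center (a point): Centre of the dial's top, on its axis, 80 mm above the bench. Black disc, 120 mm across, upper face 58 mm above the bench; on it a hub 38 mm across and a cross of four radial arms, 90 degrees apart, one with a white line: each 14 mm wide, reaching 57 mm from the axis, tops 78 mm above the bench. A fingertip goes down between two arms and pushes the side of one.
- dial_mark (a point): Top of the outer end of the dial arm that bears the white line, 55 mm from the dial's axis and 78 mm above the bench; turns with the dial.
- set_button (a joint): Travel of the green button, m: 0 up, 0.006 fully down; it springs back; fully down takes about 5 N, where it meets a firm stop.
- set_button_top (a point): Centre of the top of the green round button, 28 mm across, 72 mm above the bench when up, in a black collar; it is pressed straight down and moves down with the button.
- bearing: Loose steel release bearing, 48 mm across, 18 mm high, near the robot's side of the unit; origin at the centre of its underside. Bystander.
- brake_pad: Loose brake pad, 40 x 61 x 14 mm, near the robot's side of the unit; origin at the centre of its underside. Bystander.
- spring: Loose dark coil spring standing upright, 39 mm across, 68 mm high, behind the unit; origin at the centre of its underside. Bystander.
- tin: Loose blue grease tin, 53 mm across, 38 mm high, behind the unit; origin at the centre of its underside. Bystander.

How it is judged:
By the outcome, as a careful person would: the job done as asked, in the order asked, and still so for the second after the job is handed in, with the robot touching nothing.
It also fails if it takes over 56 s, if anything falls off the work surface, if the arm or the gripper's body presses on something with over 40 N, if the wrist force passes 120 N, or if a joint passes its speed limit or range.

## Robot

A 6-joint arm with a two-finger parallel gripper is mounted at the origin on a cart in front of the work surface, level with it; the furniture and walls round the work are solid. World frame = base frame: x ahead of the robot, y to its left, z up, the work surface at z = 0. Lengths are in m, angles in rad, forces in N, time in s.
With the tool pointing down it reaches from about 0.35 to 0.925 m from the base axis. Payload 6.4 kg.
Tool frame: the origin (TCP) lies on the centre line of the jaws, within the pads' length; the fingertips stand 25 mm ahead of it and the grasp point (between the pads) lies 6 mm ahead of it; z points along the fingers, y is the direction in which the jaws open and shut (so a half turn about z gives the same grasp; the last joint's range is limited). The gripper opens to 85 mm and grips with 20 to 120 N. Pads are 22 mm wide; open, the fingers measure 114 mm over their backs; the gripper's body (76 mm by 85 mm) begins 54 mm behind the grasp point. The pads swing forward as they close: fully open they stand 13 mm farther back than shut.
Start: joints at [-1.407, 0.245, 1.558, -0, 1.339, -0.174], TCP at [0.215, -0.613, 0.23] pointing down, gripper open.
Joint ranges: [-3.13, 3.13], [-1.02, 2.26], [0.13, 2.54], [-0.95, 4.09], [0.21, 2.88], [-2.74, 2.74]. Speed limits (rad/s): [2.57, 2.57, 3.14, 3.14, 3.14, 3.14].

## Interface

Orientations are given as a unit quaternion [w, x, y, z].
In Python, from workcell import state, grab_frame, camera_params, finish_job, search_frame, cut_out gives the robot as it stands.
- The arm moves only by the tool carry_out, never from a script. Its argument "steps" is one flat list of numbers, 7 for each row, row after row: the shift along the tool's x, y, z in m, then the turn, a rotation vector about the tool's x, y, z in rad, then the finger opening in m, from 0 to 0.0854. A call has 1 to 12 rows; each row shifts and turns the commanded pose from where the row before left it, along the tool's axes as they then stand; what a row does not reach is not made up. A row lasts 1/12 s, in which the tool goes at most 41.7 mm and 7.16 degrees, less where a joint would pass 70% of its speed; a pose out of reach is approached as far as the arm can. A call with a gripper value outside its range is refused whole. The fingers move at their own pace and stop on an object; "squeeze" is the grip in N (left out, the last holds). Time passes only in rows, so rows that do not move let the fingers close. It gives the time, the measured TCP pose, the force and the opening at its end, in the units of the state.
- state(): the state, without advancing time (a new reading comes with each control period).
- grab_frame(name): name is "side" or "top" or "wrist"; returns the picture (420x560x3 uint8, red, green, blue); there is no depth.
- camera_params(name): a dict with "K" (3x3 intrinsics, pixels), "cam_to_world" (4x4, takes a point from camera to world coordinates). Camera axes: x right, y down, z forward; pixel columns grow to the right and rows downward; lengths in m; the calibration is good to about 2 mm. The wrist camera is an equidistant fisheye: a pixel r from the principal point sees the ray r / f radians off the axis. A picture is of the moment at which its call begins: read the wrist's pose just before it. camera_params takes no time and is no camera call; for the wrist camera it gives the pose at the moment of the call.
- finish_job(): hands the job in, once; it reports no verdict.
Trained networks look in the newest picture that a camera, given by its name, has taken for a name from the list of things; names that differ only in an ending like _2 or _b are one class to them, and where a whole thing is asked for, a point or a joint stands for the part that bears it (a point fixed in the world has none). Each returns a list of dicts, best first, with "conf" (0 to 1); they miss things now and then, are a little off and sometimes report something else, mostly with a low value. They report only what shows in the picture. A call takes as long as a camera call.
- search_frame(thing, camera): "box" ([left, top, right, bottom] in pixels, round what is visible of it).
- cut_out(thing, camera): "mask" (420x560 bool, what is visible of it) and "box" ([left, top, right, bottom] in pixels, round what is visible of it).
The state is a dict: "clock": time; "q": joint angles; "qd": joint speeds; "tau": joint torques, N m; "tool_pos": TCP position; "orientation": TCP orientation; "contact_force": force on the tool from outside, world axes, zero at the start; "ft_torque": the same for the moment, N m; "finger_gap": opening from 0.0 (shut) to 1.0 (fully open).
Only numpy, scipy, OpenCV 4.12 (cv2) and the standard library are available. Lean on these libraries where they do the work, as an engineer would, in place of code of your own. Each camera call takes 0.05 s, during which the arm holds its last target. There are 200 camera calls.

## Working session

There is one attempt and no reset: what is moved stays moved. The work goes in short steps, Python scripts to look and compute and a tool call to move; the robot and the scene stay as the last step left them, time stands still between calls to the robot, and variables do not carry over. Pictures are saved under pics/ and viewed, about 8 in all and at most 12, crops included, and the job is handed in when it is done.

Besides the shell and the picture viewer there is one more tool, called after ">>>" as name(argument=value, ...), one argument or row to a line, values as JSON. carry_out: Moves the arm, as the interface text tells. Its arguments: {"type":"object","properties":{"steps":{"type":"array"},"squeeze":{"type":"number"}},"required":["steps"]}

```bash
mkdir -p pics; ls
python3 - <<'E'
from workcell import *
import cv2,numpy as np
s=state();print(s)
for c in ("top","side"):
    f=grab_frame(c);cv2.imwrite(f"pics/{c}0.png",f[...,::-1])
    p=camera_params(c);print(c,p["K"],p["cam_to_world"])
    for t in ("preset_unit","dial","dial_center","dial_mark","set_button","set_button_top"):
        print(t,[(np.round(d["box"],1).tolist(),round(d["conf"],2)) for d in search_frame(t,c)[:2]])
E
```

```text
pics
{'clock': 0.0, 'q': array([-1.40709701e+00,  2.45807733e-01,  1.55902563e+00,  1.63478287e-05,
        1.33869798e+00, -1.74102179e-01]), 'qd': array([-0.00043112, -0.00030942,  0.00101147, -0.0011172 , -0.00050815,
       -0.00107551]), 'tau': array([-2.96658936e-05, -4.29500270e+01, -3.26132369e+01, -2.01841412e-04,
        5.30415695e-03, -4.13511785e-06]), 'tool_pos': array([ 0.21533391, -0.61269923,  0.22937813]), 'orientation': array([-9.69292493e-04,  9.85769999e-01,  1.68096903e-01,  1.29947705e-05]), 'contact_force': array([-0.36536616,  0.00645326, -0.34489806]), 'ft_torque': array([ 0.02355822, -0.03396997, -0.01827924]), 'finger_gap': 1.0013788699987516}
top [[468.46109988   0.         278.34241451]
 [  0.         468.46109988 198.78095086]
 [  0.           0.           1.        ]] [[-0.0248131  -0.98478861  0.1719759   0.39851019]
 [-0.99946272  0.02075249 -0.02536957 -0.03627144]
 [ 0.02141474 -0.172513   -0.98477443  0.91873663]
 [ 0.          0.          0.          1.        ]]
preset_unit [([175.7, 148.0, 307.6, 248.0], 0.89)]
dial [([230.1, 164.8, 290.3, 225.
[... 226 characters left out ...]
52555656   0.         277.43562136]
 [  0.         534.52555656 205.19112243]
 [  0.           0.           1.        ]] [[-0.99776355  0.04310184 -0.05108943  0.5964119 ]
 [ 0.06406327  0.39853614 -0.91491248  0.8784757 ]
 [-0.01907343 -0.91613928 -0.40040607  0.47683061]
 [ 0.          0.          0.          1.        ]]
preset_unit [([219.3, 201.3, 319.2, 281.6], 0.88), ([237.3, 201.2, 299.0, 237.2], 0.71)]
dial [([238.0, 199.7, 299.8, 236.6], 0.68)]
dial_center [([236.2, 201.3, 298.8, 236.9], 0.79), ([217.8, 201.7, 323.9, 285.6], 0.53)]
dial_mark [([236.8, 197.3, 297.7, 234.7], 0.56)]
set_button [([275.5, 232.4, 292.5, 240.9], 0.51)]
set_button_top [([277.7, 230.7, 296.0, 244.1], 0.55)]
```

Run:
```python
import cv2,numpy as np
a=cv2.imread("pics/top0.png")
b=cv2.imread("pics/side0.png")
A=cv2.resize(a[120:280,150:340],(760,640),interpolation=cv2.INTER_CUBIC)[:600]
cv2.imwrite("pics/topc.png",A)
cv2.imwrite("pics/side_c.png",cv2.resize(b[150:320,170:390],(770,595),interpolation=cv2.INTER_CUBIC))
```

```text
(no output)
```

View pics/top0.png

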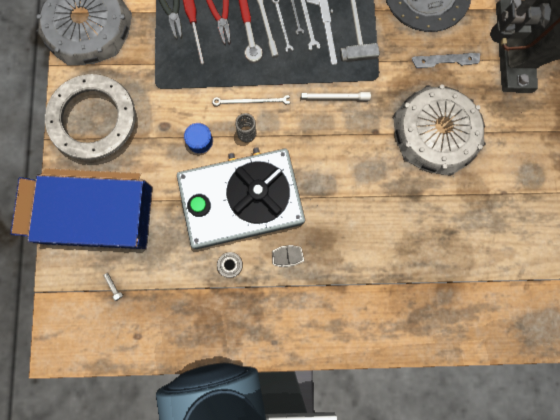

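View pics/topc.png

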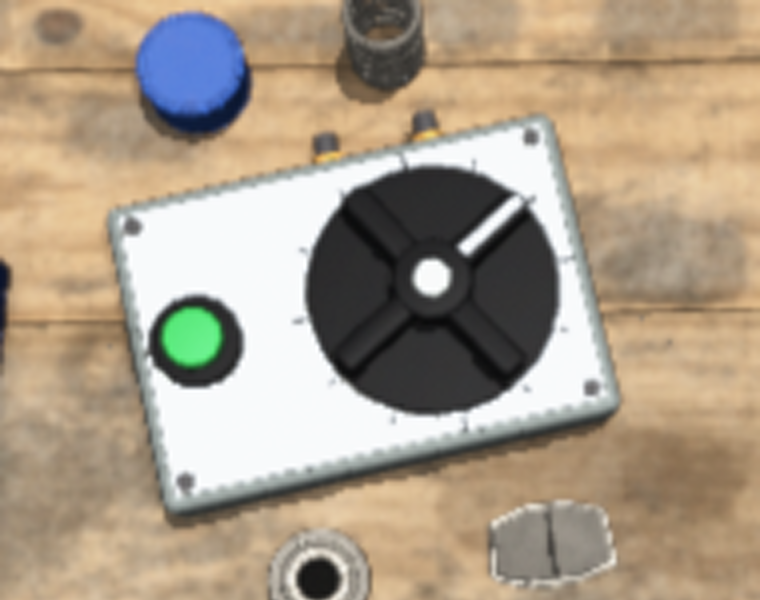

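The top view shows the unit with its +x side (the unions) pointing up in the image. The white arm points up-right at crop (522,200), the hub is at (432,278) and the button at (191,337). Next I'll measure these precisely.

```bash
cat > h.py <<'E'
from workcell import *
import cv2,numpy as np
def ray(c,uv):
    p=camera_params(c);T=np.array(p["cam_to_world"]);K=np.array(p["K"])
    return T[:3,3],T[:3,:3]@np.linalg.solve(K,[*uv,1])
def at_z(c,uv,z):
    o,d=ray(c,uv);return o+d*(z-o[2])/d[2]
def proj(c,P):
    p=camera_params(c);T=np.array(p["cam_to_world"]);K=np.array(p["K"])
    q=K@(T[:3,:3].T@(np.array(P)-T[:3,3]));return q[:2]/q[2]
def crop(c,name,box,s):
    f=grab_frame(c);x0,y0,x1,y1=box
    cv2.imwrite(f"pics/{name}.png",cv2.resize(f[y0:y1,x0:x1,::-1],None,fx=s,fy=s,interpolation=cv2.INTER_CUBIC));return f
E
python3 - <<'E'
from h import *
f=cv2.imread("pics/top0.png")[...,::-1].astype(int)
g=(f[...,1]>140)&(f[...,0]<120)&(f[...,2]<150); g[:, :180]=0;g[:,225:]=0
y,x=np.nonzero(g);print("btn px",x.mean(),y.mean(),g.sum())
b=at_z("top",(x.mean(),y.mean()),.072)
cap=lambda u,v:(150+(u-1.5)/4,120+(v-1.5)/4)
h=at_z("top",cap(432,278),.080); m=at_z("top",cap(522,200),.078)
# plate corners screws
scr=[at_z("top",cap(*q),.05)[:2] for q in ((132,227),(531,137),(592,387),(186,482))]
print("btn",b,"hub",h,"mark",m,np.hypot(*(m-h)[:2]),"b-h",np.hypot(*(b-h)[:2]))
yaw=np.degrees(np.arctan2(*(b-h)[[1,0]]))-90
print("yaw",yaw,"from screws",[np.degrees(np.arctan2(*(scr[a]-scr[c])[::-1])) for a,c in((0,3),(1,2))], np.mean(scr,0),"origin via dial/btn",h+(b-h)*35/113)
print("dial ang",yaw-np.degrees(np.arctan2(*(m-h)[[1,0]])))
# side check of button
s=cv2.imread("pics/side0.png")[...,::-1].astype(int)
g=(s[...,1]>140)&(s[...,0]<120)&(s[...,2]<150);y,x=np.nonzero(g);k=(x>265)&(x<305)&(y>225)&(y<250)
print("side btn",x[k].mean(),y[k].mean(),"pred",proj("side",b),"hub pred",proj("side",h),"mark pred",proj("side",m))
E
```

```text
btn px 197.5421686746988 203.65060240963857 166
btn [0.54046685 0.08962272 0.072     ] hub [ 0.56364322 -0.02055562  0.08      ] mark [ 0.59978891 -0.06256879  0.078     ] 0.05542217310729548 b-h 0.1125895642905391
yaw 11.879160610205645 from screws [np.float64(12.146832924308944), np.float64(11.815620910237987)] [0.55657957 0.01348568] origin via dial/btn [0.5564647  0.01357042 0.07752212]
dial ang 61.17236898757891
side btn 283.93975903614455 237.55421686746988 pred [285.27545234 237.7945317 ] hub pred [268.01276555 207.28074648] mark pred [248.07780604 200.2097219 ]
```

View pics/side_c.png

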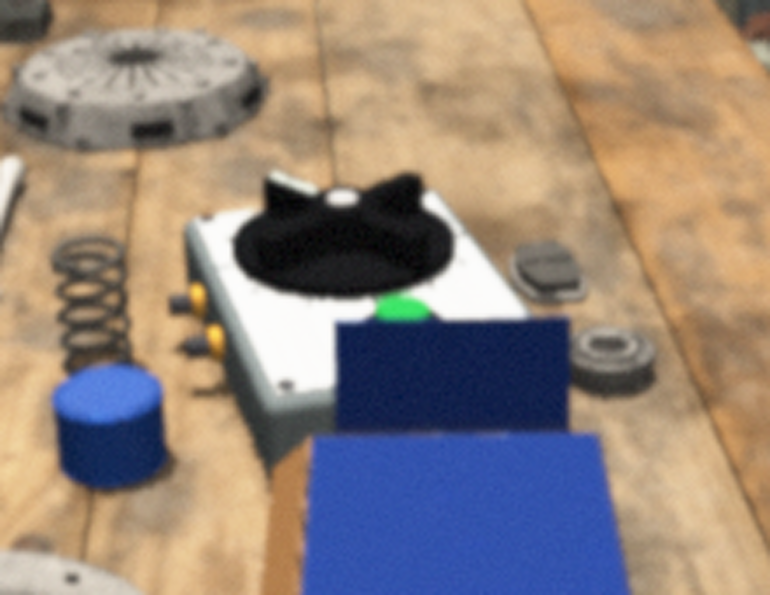

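>>> carry_out(
  steps=[0.0242,-0.023,0,0,0,0,0,0.0242,-0.023,0,0,0,0,0,0.0242,-0.023,0,0,0,0,0,0.0242,-0.023,0,0,0,0,0,0.0242,-0.023,0,0,0,0,0,0.0242,-0.023,0,0,0,0,0,0.0242,-0.023,0,0,0,0,0,0.0242,-0.023,0,0,0,0,0,0.0242,-0.023,0,0,0,0,0,0.0242,-0.023,0,0,0,0,0,0.0242,-0.023,0,0,0,0,0,0.0242,-0.023,0,0,0,0,0],
  squeeze=20,
)

```text
clock: 1.7
tool_pos: [0.3984, -0.2552, 0.2308]
orientation: [0.0, 0.986, 0.168, 0.0]
contact_force: [1.0, 0.3, -0.6]
finger_gap: 0.001
```

>>> carry_out(
  steps=[0.0242,-0.023,0,0,0,0,0,0.0242,-0.023,0,0,0,0,0,0.0242,-0.023,0,0,0,0,0,0.0242,-0.023,0,0,0,0,0,0.0242,-0.023,0,0,0,0,0,0.0242,-0.023,0,0,0,0,0,0.0242,-0.023,0,0,0,0,0,0.0242,-0.023,0,0,0,0,0,0,0,0,0,0,-0.11,0,0,0,0,0,0,-0.11,0,0,0,0,0,0,-0.11,0,0,0,0,0,0,-0.11,0],
)

```text
clock: 2.7
tool_pos: [0.5197, -0.0185, 0.2306]
orientation: [0.0, 0.924, 0.382, 0.0]
contact_force: [-0.9, 0.7, 0.5]
finger_gap: -0.0
```

>>> carry_out(
  steps=[0,0,0,0,0,-0.11,0,0,0,0,0,0,-0.11,0,0,0,0,0,0,-0.11,0,0,0,0,0,0,-0.11,0,0,0,0,0,0,-0.11,0,0,0,0,0,0,-0.11,0,0,0,0,0,0,-0.11,0,0,0,0,0,0,-0.11,0,0,0,0,0,0,-0.11,0,0,0,0,0,0,-0.11,0,0,0,0,0,0,-0.11,0,0,0,0,0,0,-0.11,0],
)

```text
clock: 3.7
tool_pos: [0.5197, -0.0189, 0.2306]
orientation: [0.0, 0.496, 0.868, 0.0]
contact_force: [0.6, 0.6, -0.5]
finger_gap: -0.001
```

>>> carry_out(
  steps=[0,0,0,0,0,-0.11,0,0,0,0,0,0,-0.11,0,0,0,0,0,0,-0.11,0,0,0,0,0,0,-0.11,0,0,0,0,0,0,-0.11,0,0,0,0,0,0,-0.11,0,0,0,0,0,0,-0.11,0,0,0,0,0,0,-0.11,0,0,0,0,0,0,-0.11,0,0,0,0,0,0,0,0],
)

```text
clock: 4.53
tool_pos: [0.5197, -0.0189, 0.2306]
orientation: [0.0, 0.026, 1.0, -0.0]
contact_force: [0.2, -0.9, 0.7]
finger_gap: -0.001
```

>>> carry_out(
  steps=[0,0,0.019,0,0,0,0,0,0,0.019,0,0,0,0,0,0,0.019,0,0,0,0,0,0,0.019,0,0,0,0,0,0,0.019,0,0,0,0,0,0,0.019,0,0,0,0,0,0,0,0,0,0,0],
)

```text
clock: 5.12
tool_pos: [0.5168, -0.0182, 0.1127]
orientation: [-0.004, 0.028, 1.0, 0.001]
contact_force: [-1.3, -0.2, -0.4]
finger_gap: -0.001
```

Run:
```python
from h import *
s=state();print(s["tool_pos"],s["contact_force"])
crop("side","s1",(190,120,350,250),5)
p=s["tool_pos"]
for z in (.025,.038): print(z,(proj("side",p-[0,0,z])-[190,120])*5)
```

```text
[ 0.51683665 -0.01820268  0.11265365] [-1.2598592  -0.17512827 -0.40779741]
0.025 [517.26909816 414.37308783]
0.038 [517.51851366 446.73368687]
```

View pics/s1.png

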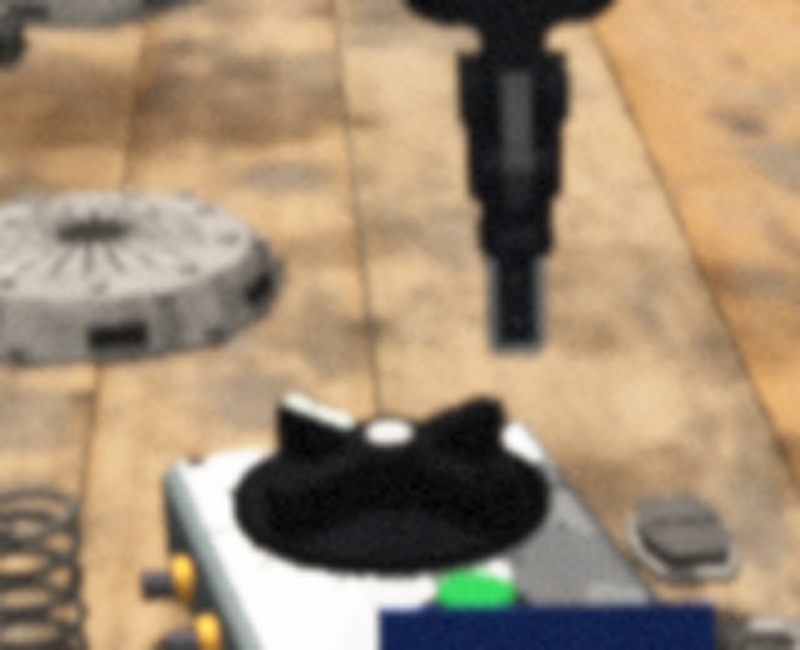

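The fingertips appear near crop row 350, about 26 mm higher than predicted, while the arm was just settling. I'll let it settle and recheck.

>>> carry_out(
  steps=[0,0,0,0,0,0,0,0,0,0,0,0,0,0],
)

```text
clock: 5.33
tool_pos: [0.5207, -0.0191, 0.1181]
orientation: [0.001, 0.027, 1.0, -0.0]
contact_force: [0.5, 0.2, -0.8]
finger_gap: 0.001
```

Run:
```python
from h import *
s=state();print(s["tool_pos"],s["orientation"],s["q"],s["contact_force"])
f=crop("side","s2",(190,120,350,250),5)
f2=crop("top","t2",(200,130,330,250),5)
p=s["tool_pos"]
for z in (0,.025,.038): print(z,(proj("side",p-[0,0,z])-[190,120])*5,(proj("top",p-[0,0,z])-[200,130])*5)
print(f[150:200,293].astype(int).sum(1))
A=cv2.imread("pics/s2.png")[:,:480];A=cv2.imread("pics/s2.png");B=cv2.imread("pics/t2.png")
A=cv2.resize(A,(400,325));B=cv2.resize(B,(400,369))
o=np.zeros((369,800,3),np.uint8);o[:325,:400]=A;o[:,400:]=B;cv2.imwrite("pics/st2.png",o)
```

```text
[ 0.52073427 -0.01913817  0.11814044] [ 1.35894163e-03  2.73069037e-02  9.99626122e-01 -3.21032851e-04] [-2.54534320e-01  7.73573585e-02  1.96822833e+00 -1.49688569e-05
  1.09321430e+00 -1.77070313e+00] [ 0.52294866  0.18693948 -0.80333019]
0 [505.72527664 336.61315038] [283.7119026  396.32175513]
0.025 [506.32629347 400.06927384] [285.39721968 406.89201014]
0.038 [506.63398936 432.55619771] [286.23483891 412.14553124]
[172 134 115 108 107  99  93  87  74  74  51  69  79 104  91  81  62  62
  64  77  88  83  83  81  89  79  80  85  76  93  89 100  92  84 125 183
 277 375 467 520 560 569 573 579 576 576 565 576 563 557]
```

View pics/st2.png

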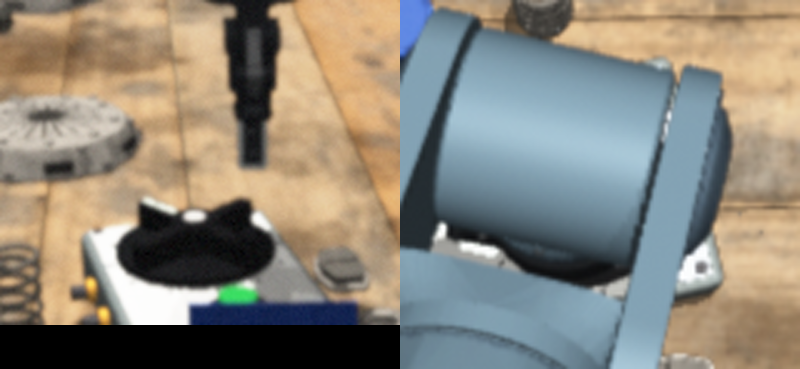

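The side view still puts the tips about level with the reported TCP, not 25 mm below it. I'll cross-check the arm pose with the wrist camera.

```bash
cat >> h.py <<'E'
def wproj(P):
    p=camera_params("wrist");T=np.array(p["cam_to_world"]);K=np.array(p["K"])
    q=T[:3,:3].T@(np.array(P)-T[:3,3]);r=np.hypot(q[0],q[1]);th=np.arctan2(r,q[2])
    return K[:2,2]+K[0,0]*th*q[:2]/max(r,1e-9)
E
python3 - <<'E'
from h import *
s=state();p=s["tool_pos"];print(p,s["orientation"])
f=grab_frame("wrist").copy()
P=camera_params("wrist");print(P)
for n,X in dict(btn=[.5405,.0896,.072],hub=[.5636,-.0206,.08],mark=[.5998,-.0626,.078],tcp=p,tip25=p-[0,0,.025]).items():
    w=wproj(X);print(n,w);cv2.drawMarker(f,tuple(int(v) for v in np.round(w)),(255,0,255),cv2.MARKER_CROSS,8,1)
for t in("set_button_top","dial"):print(t,search_frame(t,"wrist")[:2])
cv2.imwrite("pics/w1.png",f[...,::-1])
E
```

```text
[ 0.52067464 -0.01913479  0.11811071] [ 1.39819077e-03  2.71537600e-02  9.99630239e-01 -3.21633733e-04]
{'K': array([[325.1922621 ,   0.        , 281.39456465],
       [  0.        , 325.1922621 , 206.62095454],
       [  0.        ,   0.        ,   1.        ]]), 'cam_to_world': array([[ 0.05424274,  0.9476945 ,  0.31453596,  0.44122194],
       [ 0.99852628, -0.05093533, -0.01873129, -0.0154115 ],
       [-0.00173054,  0.31508846, -0.94906073,  0.26149012],
       [ 0.        ,  0.        ,  0.        ,  1.        ]])}
btn [438.76128899 247.93792213]
hub [284.05836393 295.43100159]
mark [229.55637327 335.36451099]
tcp [283.07028978 267.0818648 ]
tip25 [282.94082935 245.88906139]
set_button_top [{'box': [413.3, 228.5, 453.5, 267.5], 'conf': 0.74}, {'box': [168.2, 86.6, 244.0, 138.4], 'conf': 0.66}]
dial [{'box': [198.6, 200.4, 364.3, 344.4], 'conf': 0.8}]
```

View pics/w1.png

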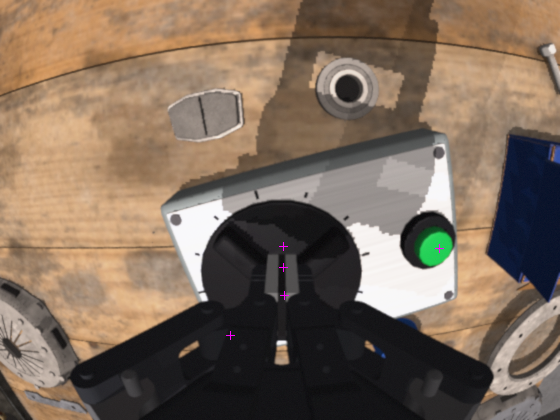

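The wrist view confirms the arm pose: the button projects within about 5 px. Tip height is still ambiguous, so I'll go down to a TCP height that is safe under both readings and measure again.

>>> carry_out(
  steps=[0,0,0.006,0,0,0,0,0,0,0.006,0,0,0,0,0,0,0.006,0,0,0,0,0,0,0.006,0,0,0,0,0,0,0,0,0,0,0,0,0,0,0,0,0,0,0,0,0,0,0,0,0],
)

```text
clock: 6.17
tool_pos: [0.5197, -0.0189, 0.0924]
orientation: [-0.0, 0.027, 1.0, 0.0]
contact_force: [-0.1, 0.2, 0.4]
finger_gap: -0.002
```

Run:
```python
from h import *
s=state();p=s["tool_pos"];print(p,s["orientation"],s["contact_force"])
A=cv2.resize(crop("side","s3",(240,140,320,240),5),None,fx=1,fy=1)
A=cv2.imread("pics/s3.png");
for z in (0,.025): 
    w=(proj("side",p-[0,0,z])-[240,140])*5;print(z,w);cv2.drawMarker(A,tuple(int(v) for v in w),(255,0,255),cv2.MARKER_CROSS,10,1)
crop("wrist","w3",(180,180,380,320),2)
W=cv2.imread("pics/w3.png")
for d in (0,.025):
    for e in(-.011,.011):
        w=(wproj(p+[e,0,-d])-[180,180])*2;print(d,e,w)
o=np.zeros((500,800,3),np.uint8);o[:,:400]=A;o[:280,400:]=W;cv2.imwrite("pics/sw3.png",o)
```

```text
[ 0.51968756 -0.0188789   0.09244813] [-3.81607088e-05  2.69004297e-02  9.99638117e-01  9.39526306e-06] [-0.08138725  0.21626699  0.44483552]
0 [259.25267126 301.96246037]
0.025 [259.81183885 364.10867172]
0 -0.011 [204.20598964 132.31332003]
0 0.011 [208.70927463 208.59195905]
0.025 -0.011 [204.14689701  94.26279406]
0.025 0.011 [208.13063023 163.63079236]
```

View pics/sw3.png

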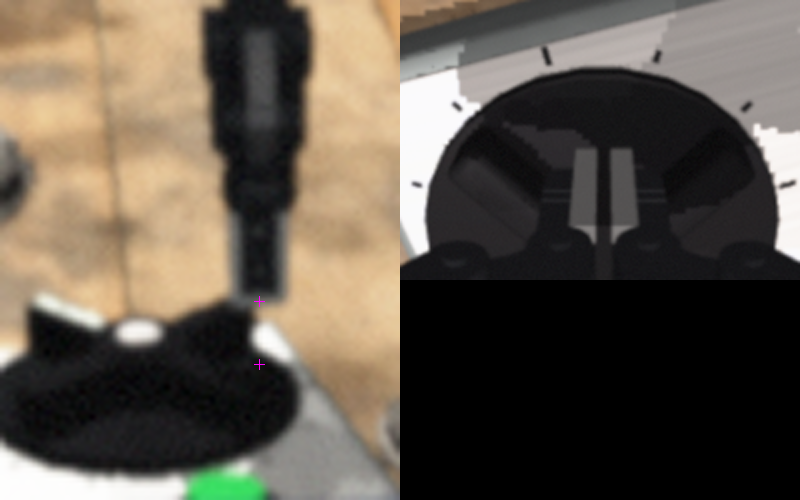

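Both cameras put the visible tip at about TCP height, with no contact. I'll creep down across the 25 mm hypothesis's contact height and watch the force.

>>> carry_out(
  steps=[0,0,0.004,0,0,0,0,0,0,0.004,0,0,0,0,0,0,0,0,0,0,0],
)

```text
clock: 6.52
tool_pos: [0.519, -0.0187, 0.0836]
orientation: [-0.001, 0.027, 1.0, 0.0]
contact_force: [-0.5, 0.2, -1.0]
finger_gap: -0.002
```

>>> carry_out(
  steps=[0,0,0.001,0,0,0,0,0,0,0,0,0,0,0],
)

```text
clock: 6.68
tool_pos: [0.5194, -0.0188, 0.0832]
orientation: [-0.0, 0.027, 1.0, 0.0]
contact_force: [-0.0, -0.8, 0.1]
finger_gap: 0.001
```

>>> carry_out(
  steps=[0,0,0.001,0,0,0,0,0,0,0,0,0,0,0],
)

```text
clock: 6.85
tool_pos: [0.5196, -0.0189, 0.0824]
orientation: [-0.0, 0.027, 1.0, 0.0]
contact_force: [0.1, -0.1, 0.6]
finger_gap: -0.003
```

>>> carry_out(
  steps=[0,0,0.001,0,0,0,0,0,0,0,0,0,0,0],
)

```text
clock: 7.02
tool_pos: [0.5196, -0.0189, 0.0814]
orientation: [-0.0, 0.027, 1.0, 0.0]
contact_force: [0.0, -0.2, -0.2]
finger_gap: -0.001
```

>>> carry_out(
  steps=[0,0,0.001,0,0,0,0,0,0,0,0,0,0,0],
)

```text
clock: 7.18
tool_pos: [0.5195, -0.0188, 0.0803]
orientation: [-0.0, 0.027, 1.0, 0.0]
contact_force: [-0.2, 0.2, 0.1]
finger_gap: -0.0
```

>>> carry_out(
  steps=[0,0,0.001,0,0,0,0,0,0,0,0,0,0,0],
)

```text
clock: 7.35
tool_pos: [0.5195, -0.0188, 0.0793]
orientation: [-0.0, 0.027, 1.0, 0.0]
contact_force: [-0.3, -0.3, 0.7]
finger_gap: 0.003
```

>>> carry_out(
  steps=[0,0,0.001,0,0,0,0,0,0,0,0,0,0,0],
)

```text
clock: 7.52
tool_pos: [0.5195, -0.0188, 0.0783]
orientation: [-0.0, 0.027, 1.0, 0.0]
contact_force: [-0.2, 0.9, 0.6]
finger_gap: 0.002
```

There's no contact at TCP 0.078, so the tip is indeed near TCP level. Continuing down between the arms.

>>> carry_out(
  steps=[0,0,0.002,0,0,0,0,0,0,0.002,0,0,0,0,0,0,0.002,0,0,0,0,0,0,0,0,0,0,0],
)

```text
clock: 7.85
tool_pos: [0.5192, -0.0188, 0.0719]
orientation: [-0.001, 0.027, 1.0, 0.0]
contact_force: [-0.0, 0.5, -0.8]
finger_gap: 0.0
```

>>> carry_out(
  steps=[0,0,0.002,0,0,0,0,0,0,0.002,0,0,0,0,0,0,0.001,0,0,0,0,0,0,0,0,0,0,0],
)

```text
clock: 8.18
tool_pos: [0.5194, -0.0188, 0.0671]
orientation: [-0.0, 0.027, 1.0, 0.0]
contact_force: [0.0, 0.2, -0.1]
finger_gap: 0.002
```

Run:
```python
from h import *
s=state();p=s["tool_pos"];print(p,s["contact_force"])
crop("side","s4",(220,150,320,240),4);crop("wrist","w4",(180,180,380,320),2)
A=cv2.imread("pics/s4.png");W=cv2.imread("pics/w4.png")
for X,n in((p,0),(p-[0,0,.025],1)): print((proj("side",X)-[220,150])*4)
o=np.zeros((360,800,3),np.uint8);o[:,:400]=A;o[:280,400:]=W;o=np.clip(o.astype(float)*1,0,255);cv2.imwrite("pics/sw4.png",(255*(o/255)**.5).astype(np.uint8))
```

```text
[ 0.51938402 -0.01879173  0.06713773] [ 0.00530307  0.20828869 -0.12462372]
[288.52564386 251.94674277]
[288.95720953 300.65767709]
```

View pics/sw4.png

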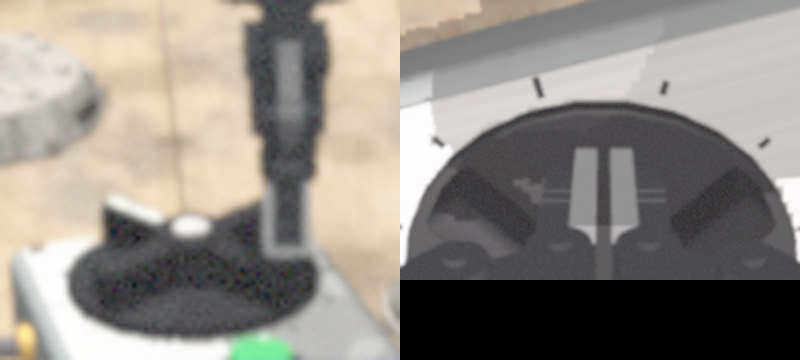

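The tip now sits between two arms about 7 mm above the disc, at left-crop (288,256). Next I'll sweep clockwise about the dial axis until contact.

>>> carry_out(
  steps=[0,0.00177,0,0,0,0.04,0,0,0.00177,0,0,0,0.04,0,0,0.00177,0,0,0,0.04,0,0,0.00177,0,0,0,0.04,0,0,0.00177,0,0,0,0.04,0,0,0.00177,0,0,0,0.04,0,0,0.00177,0,0,0,0.04,0,-0.0005,0,0,0,0,0,0],
)

```text
clock: 8.95
tool_pos: [0.522, -0.0068, 0.0675]
orientation: [-0.0, 0.166, 0.986, -0.0]
contact_force: [-1.1, -1.7, 1.2]
finger_gap: -0.001
```

>>> carry_out(
  steps=[0,0.00177,0,0,0,0.04,0,0,0.00177,0,0,0,0.04,0,0,0,0,0,0,0,0],
)

```text
clock: 9.2
tool_pos: [0.5225, -0.0043, 0.0673]
orientation: [-0.001, 0.205, 0.979, -0.001]
contact_force: [-3.3, -3.6, 1.3]
finger_gap: 0.001
```

>>> carry_out(
  steps=[0,0.00177,0,0,0,0.04,0,0,0.00177,0,0,0,0.04,0,0,0,0,0,0,0,0],
)

```text
clock: 9.45
tool_pos: [0.5246, -0.0006, 0.0674]
orientation: [-0.0, 0.244, 0.97, -0.0]
contact_force: [-0.3, -1.2, 0.2]
finger_gap: 0.001
```

>>> carry_out(
  steps=[0,0.00177,0,0,0,0.04,0,0,0.00177,0,0,0,0.04,0,0,0.00177,0,0,0,0.04,0,0,0.00177,0,0,0,0.04,0,0,0.00177,0,0,0,0.04,0,-0.0003,0.0,0,0,0,0,0],
)

```text
clock: 9.95
tool_pos: [0.5304, 0.0071, 0.0677]
orientation: [0.0, 0.339, 0.941, 0.0]
contact_force: [-0.0, 0.2, -0.6]
finger_gap: 0.001
```

Run:
```python
from h import *
s=state();p=s["tool_pos"];print(p,s["contact_force"]); d=p[:2]-[.5636,-.0206];print(np.degrees(np.arctan2(d[1],d[0])),np.hypot(*d))
f=crop("wrist","w5",(150,180,410,340),3)
B=cv2.imread("pics/w5.png");B=(255*(B/255)**.5).astype(np.uint8)
for a in (42,132,222,-48):
    for k,c in((0,(0,255,0)),(-30,(255,0,255))):
        t=np.radians(a+k);w=(wproj([.5636+.055*np.cos(t),-.0206+.055*np.sin(t),.078])-[150,180])*3
        cv2.drawMarker(B,tuple(int(v) for v in w),c,cv2.MARKER_CROSS,14,2)
cv2.imwrite("pics/w5.png",B)
```

```text
[0.53037082 0.007075   0.06765949] [-0.02538194  0.20485397 -0.56283155]
140.21069266780754 0.04324446694215904
```

View pics/w5.png

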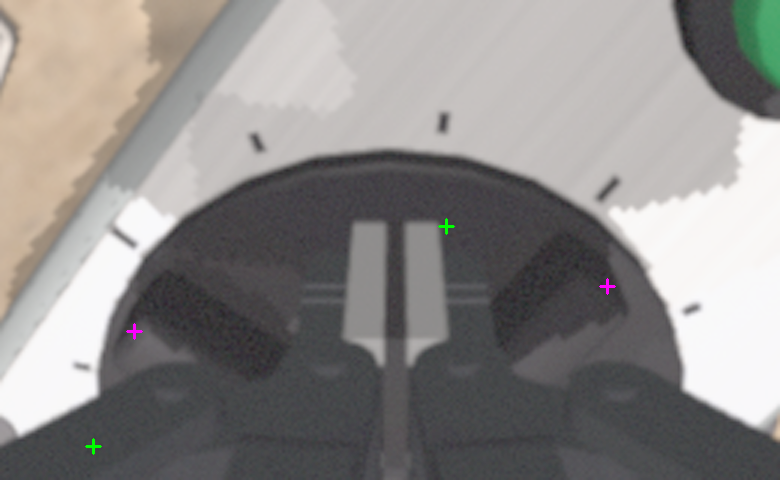

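One click is done: the arms sit on the magenta −30° marks, and the finger stands about 9° short of the next contact. Now click two.

>>> carry_out(
  steps=[0,0.00182,0,0,0,0.042,0,0,0.00182,0,0,0,0.042,0,0,0.00182,0,0,0,0.042,0,0,0.00182,0,0,0,0.042,0,0,0.00182,0,0,0,0.042,0,0,0.00182,0,0,0,0.042,0,0,0.00182,0,0,0,0.042,0,0,0.00182,0,0,0,0.042,0,0,0.00182,0,0,0,0.042,0,0,0.00182,0,0,0,0.042,0,0,0.00182,0,0,0,0.042,0,0,0.00182,0,0,0,0.042,0],
)

```text
clock: 11.0
tool_pos: [0.547, 0.0198, 0.0674]
orientation: [-0.0, 0.564, 0.826, -0.0]
contact_force: [0.0, -0.8, 0.3]
finger_gap: -0.002
```

>>> carry_out(
  steps=[0,0,0,0,0,0,0],
)

```text
clock: 11.08
tool_pos: [0.5475, 0.0199, 0.0676]
orientation: [0.0, 0.563, 0.826, 0.0]
contact_force: [-0.2, -0.1, -0.3]
finger_gap: 0.002
```

Run:
```python
from h import *
s=state();p=s["tool_pos"];q=s["orientation"];print(p,s["contact_force"]); d=p[:2]-[.5636,-.0206];print(np.degrees(np.arctan2(d[1],d[0])),np.hypot(*d),np.degrees(2*np.arctan2(q[2],q[1])),s["q"])
f=grab_frame("wrist")
# arm ends: predict brightness contrast can't; correlate rendered dial angle: sample ring r=50mm at z .078 (tops) brightness
g=cv2.GaussianBlur(f.max(2).astype(np.float32),(3,3),0)
for a in range(-180,180,6):
    t=np.radians(a);w=wproj([.5636+.061*np.cos(t),-.0206+.061*np.sin(t),.05])
cv2.imwrite("pics/w6.png",f[...,::-1])
```

```text
[0.54750878 0.01987297 0.06756707] [-0.20586387 -0.076724   -0.32545015]
111.68174951037531 0.04355443582027615 111.43137862532625 [-1.70818063e-01  2.19175296e-01  1.91714669e+00  2.50762645e-04
  1.00480263e+00 -5.45000607e-01]
```

>>> carry_out(
  steps=[0,0.00187,0,0,0,0.043,0,0,0.00187,0,0,0,0.043,0,0,0.00187,0,0,0,0.043,0,0,0.00187,0,0,0,0.043,0,0,0.00187,0,0,0,0.043,0,0,0.00187,0,0,0,0.043,0,0,0.00187,0,0,0,0.043,0,0,0.00187,0,0,0,0.043,0,0,0.00187,0,0,0,0.043,0,0,0.00187,0,0,0,0.043,0,0,0.00187,0,0,0,0.043,0,0,0.00187,0,0,0,0.043,0],
)

```text
clock: 12.13
tool_pos: [0.5686, 0.0232, 0.0672]
orientation: [-0.001, 0.756, 0.655, -0.0]
contact_force: [-0.4, 0.7, 0.3]
finger_gap: 0.004
```

>>> carry_out(
  steps=[0,0,0,0,0,0,0],
)

```text
clock: 12.22
tool_pos: [0.5693, 0.0229, 0.0675]
orientation: [-0.0, 0.755, 0.655, 0.0]
contact_force: [0.2, -0.6, -0.2]
finger_gap: -0.002
```

Run:
```python
from h import *
s=state();p=s["tool_pos"];q=s["orientation"];print(p,s["contact_force"]); d=p[:2]-[.5636,-.0206];print(np.degrees(np.arctan2(d[1],d[0])),np.hypot(*d),np.degrees(2*np.arctan2(q[2],q[1])),s["q"][5])
f=crop("wrist","w7",(150,160,410,340),3)
B=cv2.imread("pics/w7.png");B=(255*(B/255)**.5).astype(np.uint8)
for a in (42,132,222,-48):
        t=np.radians(a);w=(wproj([.5636+.055*np.cos(t),-.0206+.055*np.sin(t),.078])-[150,160])*3
        cv2.drawMarker(B,tuple(int(v) for v in w),(0,255,0),cv2.MARKER_CROSS,14,2)
cv2.imwrite("pics/w7.png",B)
```

```text
[0.5692868  0.02294814 0.06749058] [ 0.20162051 -0.64657898 -0.16037376]
82.5600398280322 0.04391788251780278 81.88094671157224 -0.017145849303537932
```

View pics/w7.png

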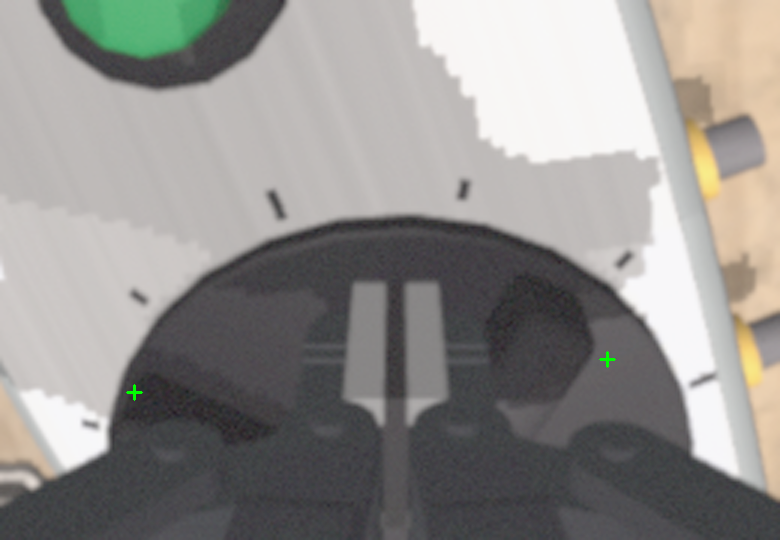

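The dial is near the halfway point of click three: the arm lags the marker by about 13° and the force is about zero. I'll nudge on in small steps.

>>> carry_out(
  steps=[0,0.00174,0,0,0,0.04,0,0,0,0,0,0,0,0,0,0,0,0,0,0,0],
)

```text
clock: 12.52
tool_pos: [0.571, 0.0226, 0.0676]
orientation: [0.0, 0.768, 0.64, 0.0]
contact_force: [0.1, -0.4, 0.5]
finger_gap: 0.001
```

```bash
cat >> h.py <<'E'
def dialfit():
    """arm angle (mod 90, world deg) from wrist image: compare with last frame by template of arm-end shading"""
def check(name):
    s=state();p=s["tool_pos"];d=p[:2]-[.5636,-.0206];q=s["orientation"]
    print(s["clock"],p,s["contact_force"],"ang",np.degrees(np.arctan2(d[1],d[0])),"R",np.hypot(*d),"yaw",np.degrees(2*np.arctan2(q[2],q[1])))
    f=crop("wrist",name,(150,160,410,340),3)
    return f
E
python3 - <<'E'
from h import *
f=check("w8")
a=cv2.imread("pics/w6.png")  # previous
# dial polar unwrapping: sample arm-top plane at r 30..55
def unwrap(f):
    A=np.arange(-180,180,1.);R=np.arange(.03,.056,.002)
    m=np.array([[wproj([.5636+r*np.cos(np.radians(t)),-.0206+r*np.sin(np.radians(t)),.078]) for t in A] for r in R]).astype(np.float32)
    return cv2.remap(f.max(2).astype(np.float32),m[...,0],m[...,1],1).mean(0)
u=unwrap(f)
print([(int(t),int(u[t+180])) for t in range(0,180,4)])
E
```

```text
12.5167 [0.57101166 0.02259656 0.0675671 ] [ 0.06149408 -0.37014345  0.4795544 ] ang 80.26399990344547 R 0.043827793029124124 yaw 79.6403310876318Traceback (most recent call last):
  File "<stdin>", line 9, in <module>
  File "<stdin>", line 7, in unwrap
  File "h.py", line 15, in wproj
    p=camera_params("wrist");T=np.array(p["cam_to_world"]);K=np.array(p["K"])
ValueError: time passes only in moves, steps and waits
```

Run:
```python
from h import *
f=check("w9")
P=camera_params("wrist");import h;h.camera_params=lambda c:P
B=cv2.imread("pics/w9.png");B=np.clip(255*(B/255)**.5,0,255).astype(np.uint8)
for a in (42,132,57,147):
    t=np.radians(a);c,s=np.cos(t),np.sin(t)
    pts=[]
    for r,l in((.02,7),(.057,7),(.057,-7),(.02,-7)):
        pts.append((wproj([.5636+r*c-l/1e3*s,-.0206+r*s+l/1e3*c,.078])-[150,160])*3)
    cv2.polylines(B,[np.int32(pts)],True,(0,255,0) if a in(42,132) else (255,0,255),1)
cv2.imwrite("pics/w9.png",B)
```

```text
12.5667 [0.57095718 0.02264598 0.06756325] [-9.12130255e-01 -6.60922024e-04 -7.43036665e-01] ang 80.34504288598801 R 0.043867330234746864 yaw 79.62459911546705
```

View pics/w9.png

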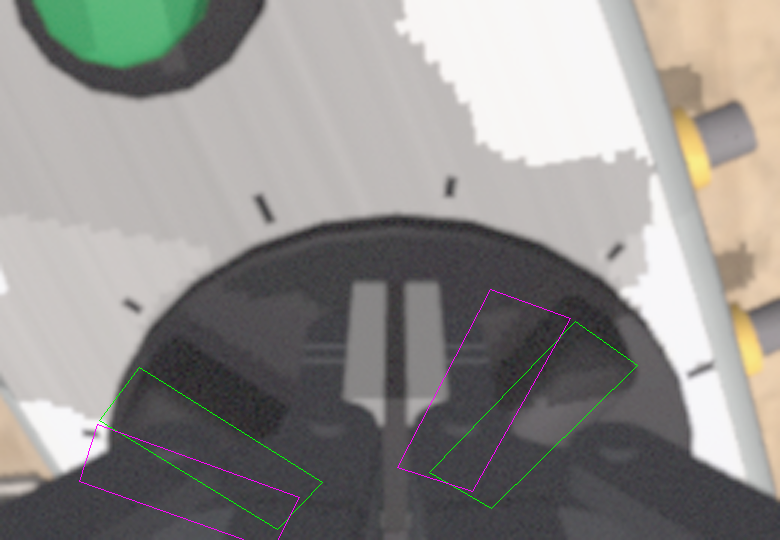

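In this view the arm side faces match the green outline, so three clicks are done. For the fourth I'll move to just short of the jump, then use small steps.

>>> carry_out(
  steps=[0,0.00183,0,0,0,0.042,0,0,0.00183,0,0,0,0.042,0,0,0.00183,0,0,0,0.042,0,0,0.00183,0,0,0,0.042,0,0,0.00183,0,0,0,0.042,0,0,0.00183,0,0,0,0.042,0,0,0.00183,0,0,0,0.042,0,0,0.00183,0,0,0,0.042,0,0,0.00183,0,0,0,0.042,0,0,0.00183,0,0,0,0.042,0,0,0.00183,0,0,0,0.042,0,0,0,0,0,0,0,0],
)

```text
clock: 13.62
tool_pos: [0.5893, 0.0153, 0.0674]
orientation: [-0.0, 0.895, 0.447, -0.0]
contact_force: [-0.4, 1.3, -0.0]
finger_gap: 0.001
```

>>> carry_out(
  steps=[0,0.00175,0,0,0,0.04,0,0,0,0,0,0,0,0],
)

```text
clock: 13.78
tool_pos: [0.5909, 0.0139, 0.0675]
orientation: [0.0, 0.903, 0.429, 0.0]
contact_force: [-0.2, 0.7, 0.3]
finger_gap: 0.002
```

>>> carry_out(
  steps=[0,0.00175,0,0,0,0.04,0,0,0,0,0,0,0,0],
)

```text
clock: 13.95
tool_pos: [0.5923, 0.0126, 0.0676]
orientation: [0.0, 0.912, 0.411, 0.0]
contact_force: [-0.4, -0.4, -0.2]
finger_gap: -0.001
```

Run:
```python
from h import *
f=check("w10")
P=camera_params("wrist");import h;h.camera_params=lambda c:P
B=cv2.imread("pics/w10.png");B=np.clip(255*(B/255)**.5,0,255).astype(np.uint8)
for a in (12,102,27,117):
    t=np.radians(a);c,s=np.cos(t),np.sin(t)
    pts=[]
    for r,l in((.02,7),(.057,7),(.057,-7),(.02,-7)):
        pts.append((wproj([.5636+r*c-l/1e3*s,-.0206+r*s+l/1e3*c,.078])-[150,160])*3)
    cv2.polylines(B,[np.int32(pts)],True,(0,255,0) if a in(12,102) else (255,0,255),1)
cv2.imwrite("pics/w10.png",B)
```

```text
13.95 [0.59229067 0.01260379 0.06757878] [-0.4416297  -0.39760289 -0.23523697] ang 49.17042621788969 R 0.04388218447994889 yaw 48.52733466809905
```

View pics/w10.png

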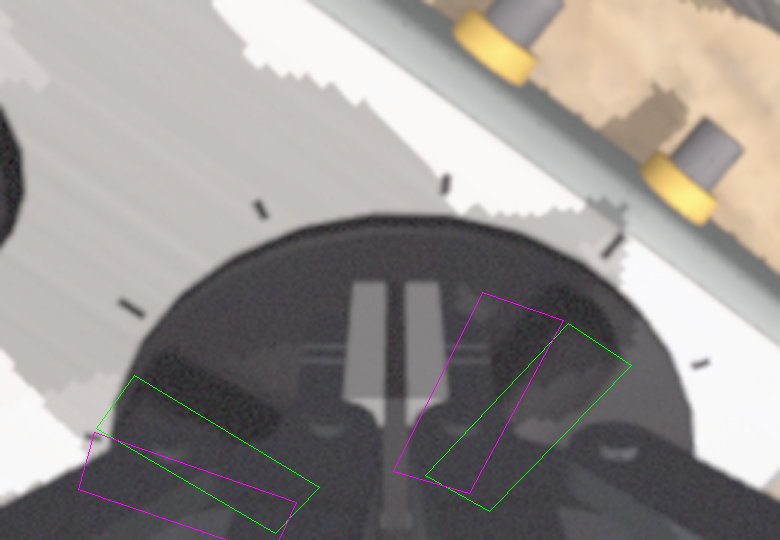

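Four clicks are done: the side faces match the green outlines. I'll back off slightly and lift.

>>> carry_out(
  steps=[0,-0.0022,0,0,0,-0.05,0,0,-0.0022,0,0,0,-0.05,0,0,0,-0.003,0,0,0,0,0,0,-0.01,0,0,0,0,0,0,-0.02,0,0,0,0,0,0,-0.02,0,0,0,0,0,0,0,0,0,0,0,0,0,0,0,0,0,0],
)

```text
clock: 14.67
tool_pos: [0.5901, 0.0154, 0.1227]
orientation: [0.001, 0.89, 0.455, 0.002]
contact_force: [-0.3, 0.0, 0.4]
finger_gap: 0.002
```

Run:
```python
from h import *
s=state();p=s["tool_pos"];q=s["orientation"];print(p,q,s["contact_force"])
a=2*np.arctan2(q[2],q[1]);d=np.array([.5405,.0896])-p[:2]
print(np.degrees(a),d,"tool",d[0]*np.cos(a)+d[1]*np.sin(a),d[0]*np.sin(a)-d[1]*np.cos(a))
```

```text
[0.59011325 0.01540649 0.12266946] [0.00126187 0.89029772 0.45537422 0.00164166] [-0.31329435  0.01135746  0.39402512]
54.17815545428421 [-0.04961325  0.07419351] tool 0.0311221313091271 -0.08365145276385563
```

>>> carry_out(
  steps=[0.0078,-0.0209,0,0,0,0,0,0.0078,-0.0209,0,0,0,0,0,0.0078,-0.0209,0,0,0,0,0,0.0077,-0.021,0,0,0,0,0,0,0,0,0,0,0,0,0,0,0,0,0,0,0],
)

```text
clock: 15.17
tool_pos: [0.5381, 0.0905, 0.1196]
orientation: [-0.0, 0.89, 0.456, -0.001]
contact_force: [1.1, 0.6, -0.3]
finger_gap: -0.001
```

Run:
```python
from h import *
import h
s=state();p=s["tool_pos"];print(p,s["orientation"],s["contact_force"])
W=grab_frame("wrist");P=camera_params("wrist");o=h.camera_params
S=grab_frame("side")[170:260,215:315];T=grab_frame("top")[130:250,170:310]
print("mark side px at -168",(proj("side",[.5636+.055*np.cos(np.radians(-168)),-.0206+.055*np.sin(np.radians(-168)),.078])-[215,170])*4)
h.camera_params=lambda c:P
print("btn wrist",wproj([.5405,.0896,.072]),"hub",wproj([.5636,-.0206,.08]),"mark",wproj([.5636+.055*np.cos(np.radians(-168)),-.0206+.055*np.sin(np.radians(-168)),.078]))
im=np.zeros((600,800,3),np.uint8)
im[:240,:400]=cv2.resize(S,(400,240),interpolation=2)[:240];im[:240,:400]=cv2.resize(S,(400,360))[:240]
im[:240,400:680]=cv2.resize(T,(280,240));im[240:,:480]=cv2.resize(W,(480,360))
cv2.imwrite("pics/m11.png",im[...,::-1])
```

```text
[0.53805447 0.09046774 0.11955702] [-3.06769161e-04  8.89901340e-01  4.56152279e-01 -7.80193338e-04] [ 1.0987494   0.64281889 -0.3497592 ]
mark side px at -168 [326.275546  138.1482688]
btn wrist [281.35692623 230.74543843] hub [392.19866356 326.44949646] mark [338.76703866 365.54535493]
```

Picture limit reached, so I'll check the white line numerically: brightness along each candidate arm direction.

```bash
cat >> h.py <<'E'
def white(f,P,cam):
    global camera_params
    sv=camera_params;globals()["camera_params"]=lambda c:P
    pr=wproj if cam=="wrist" else (lambda X:proj(cam,X))
    for k in range(-1,8):
        v=[]
        for da in (-6,0,6):
            t=np.radians(-48-30*k+da)
            m=np.float32([[pr([.5636+r*np.cos(t),-.0206+r*np.sin(t),.078]) for r in np.arange(.026,.054,.002)]])
            v.append(int(cv2.remap(f.min(2).astype(np.float32),m[...,0],m[...,1],1).mean()))
        print(cam,"clicks",k,v)
    globals()["camera_params"]=sv
E
python3 - <<'E'
from h import *
for c in("side","wrist"):
    P=camera_params(c);f=grab_frame(c);white(f,P,c)
P=camera_params("side");white(cv2.imread("pics/side0.png")[...,::-1],P,"side")
print(state()["tool_pos"])
E
```

```text
side clicks -1 [130, 123, 114]
side clicks 0 [112, 128, 136]
side clicks 1 [72, 43, 37]
side clicks 2 [92, 129, 142]
side clicks 3 [59, 69, 73]
side clicks 4 [48, 57, 56]
side clicks 5 [50, 55, 52]
side clicks 6 [15, 16, 22]
side clicks 7 [29, 31, 26]
wrist clicks -1 [62, 54, 40]
wrist clicks 0 [64, 72, 78]
wrist clicks 1 [14, 14, 14]
wrist clicks 2 [24, 27, 30]
wrist clicks 3 [16, 17, 18]
wrist clicks 4 [21, 24, 35]
wrist clicks 5 [21, 21, 21]
wrist clicks 6 [15, 17, 19]
wrist clicks 7 [35, 27, 21]
side clicks -1 [37, 44, 54]
side clicks 0 [201, 178, 90]
side clicks 1 [106, 119, 129]
side clicks 2 [128, 131, 128]
side clicks 3 [24, 31, 49]
side clicks 4 [99, 82, 56]
side clicks 5 [32, 62, 93]
side clicks 6 [24, 26, 26]
side clicks 7 [9, 10, 9]
[0.53955637 0.08915327 0.12041906]
```

The gripper hides the line. I'll turn the wrist so its camera sees past the fingers.

>>> carry_out(
  steps=[0,0,0,0,0,0.117,0,0,0,0,0,0,0.117,0,0,0,0,0,0,0.117,0,0,0,0,0,0,0.117,0,0,0,0,0,0,0.117,0,0,0,0,0,0,0.117,0,0,0,0,0,0,0.117,0,0,0,0,0,0,0.117,0,0,0,0,0,0,0.117,0,0,0,0,0,0,0.117,0,0,0,0,0,0,0.117,0,0,0,0,0,0,0.117,0],
)

```text
clock: 16.42
tool_pos: [0.5395, 0.0892, 0.1205]
orientation: [0.0, 0.973, -0.23, 0.0]
contact_force: [0.0, 0.5, 0.3]
finger_gap: 0.001
```

>>> carry_out(
  steps=[0,0,0,0,0,0,0,0,0,0,0,0,0,0],
)

```text
clock: 16.58
tool_pos: [0.5393, 0.0894, 0.1204]
orientation: [0.0, 0.974, -0.226, -0.0]
contact_force: [-0.4, -0.4, -0.8]
finger_gap: -0.002
```

Run:
```python
from h import *
import h
s=state();p=s["tool_pos"];q=s["orientation"];print(p,q,s["contact_force"],s["q"])
P=camera_params("wrist");f=grab_frame("wrist");cv2.imwrite("pics/w12.png",f[...,::-1]);white(f,P,"wrist")
h.camera_params=lambda c:P
b=wproj([.5405,.0896,.072]);print("btn px pred",b,"hub",wproj([.5636,-.0206,.08]))
fi=f.astype(int);g=(fi[...,1]>90)&(fi[...,0]*1.8<fi[...,1])&(fi[...,2]*1.5<fi[...,1]);y,x=np.nonzero(g);print("green",x.min(),x.max(),y.min(),y.max(),x.mean(),y.mean(),g.sum())
a=2*np.arctan2(q[2],q[1]);d=np.array([.5405,.0896])-p[:2]
print(np.degrees(a),d,"tool",d[0]*np.cos(a)+d[1]*np.sin(a),d[0]*np.sin(a)-d[1]*np.cos(a))
print([ (t,search_frame(t,"wrist")[:1]) for t in("dial","dial_mark")])
```

```text
[0.53932742 0.08941505 0.12044244] [ 3.13783499e-05  9.74117670e-01 -2.26041509e-01 -1.60178105e-05] [-0.39819908 -0.39908683 -0.75324042] [-4.31297945e-02  1.34187330e-01  1.90129536e+00 -6.24152313e-05
  1.10615299e+00  1.98371867e+00]
wrist clicks -1 [40, 41, 43]
wrist clicks 0 [35, 37, 37]
wrist clicks 1 [45, 33, 38]
wrist clicks 2 [81, 79, 67]
wrist clicks 3 [86, 81, 87]
wrist clicks 4 [24, 119, 221]
wrist clicks 5 [62, 65, 65]
wrist clicks 6 [38, 39, 47]
wrist clicks 7 [50, 42, 32]
btn px pred [279.79975313 232.70502284] hub [427.10523593 129.14551039]
green 262 301 209 247 281.56945572705115 228.01624695369617 1231
-26.128260421792373 [0.00117258 0.00018495] tool 0.0009713075343756833 -0.0006824309259906388
[('dial', [{'box': [327.4, 35.5, 493.4, 212.5], 'conf': 0.6}]), ('dial_mark', [{'box': [325.3, 34.8, 497.6, 208.1], 'conf': 0.79}])]
```

Run:
```python
from h import *
f=cv2.imread("pics/w12.png")[...,::-1];P=camera_params("wrist");T=np.array(P["cam_to_world"]);K=np.array(P["K"])
def unp(u,z):
    d=(np.array(u)-K[:2,2])/K[0,0];th=np.hypot(*d);r=np.array([*(np.sin(th)*d/th),np.cos(th)]);w=T[:3,:3]@r
    return T[:3,3]+w*(z-T[2,3])/w[2]
m=(f.min(2)>170).astype(np.uint8)
n,l,st,ce=cv2.connectedComponentsWithStats(m)
for i in range(1,n):
    x,y,w,h,a=st[i]
    if 20<a<1500 and 320<ce[i][0]<500 and 30<ce[i][1]<215:
        ys,xs=np.nonzero(l==i);pts=np.array([unp(q,.078)[:2] for q in zip(xs,ys)])
        c=pts.mean(0);e=np.linalg.svd(pts-c,full_matrices=False)[2][0];t=(pts-c)@e
        print(st[i],ce[i].round(1),c.round(4),"dir",np.degrees(np.arctan2(e[1],e[0])).round(1),"len",np.ptp(t).round(4),"r",np.hypot(*(c-[.5636,-.0206])).round(4),"ang of c",np.degrees(np.arctan2(c[1]+.0206,c[0]-.5636)).round(1))
```

```text
[ 468   93   44   91 1398] [491.1 141. ] [ 0.5369 -0.0651] dir 147.0 len 0.0613 r 0.0519 ang of c -120.9
[420 113  22  26 466] [430.5 125.8] [ 0.5638 -0.0242] dir 168.3 len 0.0159 r 0.0036 ang of c -86.3
[442 150  27  47 342] [455.1 172.5] [ 0.5285 -0.0307] dir -168.3 len 0.036 r 0.0365 ang of c -163.9
```

The white line points at −168.3° world, where four clicks put it (−168°). Now press the button.

>>> carry_out(
  steps=[0.001,-0.0005,0.01,0,0,0,0,0,0,0.01,0,0,0,0,0,0,0.01,0,0,0,0,0,0,0.01,0,0,0,0,0,0,0.002,0,0,0,0,0,0,0,0,0,0,0,0,0,0,0,0,0,0],
)

```text
clock: 17.32
tool_pos: [0.5401, 0.0899, 0.0782]
orientation: [0.0, 0.974, -0.227, -0.0]
contact_force: [1.4, -1.0, 0.5]
finger_gap: 0.0
```

>>> carry_out(
  steps=[0,0,0.002,0,0,0,0,0,0,0.002,0,0,0,0,0,0,0.001,0,0,0,0,0,0,0.001,0,0,0,0,0,0,0,0,0,0,0],
)

```text
clock: 17.73
tool_pos: [0.5401, 0.0899, 0.0724]
orientation: [0.0, 0.974, -0.227, -0.0]
contact_force: [0.4, -0.0, 0.3]
finger_gap: -0.001
```

>>> carry_out(
  steps=[0,0,0.001,0,0,0,0,0,0,0.001,0,0,0,0,0,0,0,0,0,0,0],
)

```text
clock: 17.98
tool_pos: [0.5404, 0.0899, 0.0706]
orientation: [-0.0, 0.974, -0.227, 0.0]
contact_force: [-0.5, -0.2, 0.8]
finger_gap: -0.0
```

>>> carry_out(
  steps=[0,0,0.001,0,0,0,0,0,0,0,0,0,0,0],
)

```text
clock: 18.15
tool_pos: [0.5404, 0.0899, 0.0697]
orientation: [-0.0, 0.974, -0.227, 0.0]
contact_force: [0.9, -0.1, 3.0]
finger_gap: -0.0
```

Contact with the button started near TCP 0.070. I'll continue in 1 mm steps to the firm stop.

>>> carry_out(
  steps=[0,0,0.001,0,0,0,0,0,0,0.001,0,0,0,0,0,0,0,0,0,0,0],
)

```text
clock: 18.4
tool_pos: [0.5404, 0.0899, 0.0676]
orientation: [-0.0, 0.974, -0.227, 0.0]
contact_force: [-0.7, 0.3, 3.4]
finger_gap: 0.002
```

>>> carry_out(
  steps=[0,0,0.001,0,0,0,0,0,0,0.001,0,0,0,0,0,0,0,0,0,0,0],
)

```text
clock: 18.65
tool_pos: [0.5404, 0.0899, 0.0656]
orientation: [-0.0, 0.974, -0.227, 0.0]
contact_force: [0.0, -0.2, 4.4]
finger_gap: 0.002
```

>>> carry_out(
  steps=[0,0,0.001,0,0,0,0,0,0,0,0,0,0,0],
)

```text
clock: 18.82
tool_pos: [0.5405, 0.0899, 0.0652]
orientation: [0.0, 0.974, -0.227, 0.0]
contact_force: [-3.1, -0.3, 8.7]
finger_gap: -0.001
```

>>> carry_out(
  steps=[0,0,0.001,0,0,0,0,0,0,0,0,0,0,0],
)

```text
clock: 18.98
tool_pos: [0.5405, 0.0899, 0.0651]
orientation: [0.0, 0.974, -0.227, -0.0]
contact_force: [-6.1, -0.4, 15.4]
finger_gap: 0.002
```

It's at the firm stop: no further motion at 15 N, about 6 mm of travel. Releasing and lifting well clear.

>>> carry_out(
  steps=[0,0,-0.004,0,0,0,0,0,0,-0.006,0,0,0,0,0,0,-0.015,0,0,0,0,0,0,-0.03,0,0,0,0,0,0,-0.03,0,0,0,0,0,0,-0.03,0,0,0,0,0,0,-0.02,0,0,0,0,0,0,0,0,0,0,0,0,0,0,0,0,0,0],
)

```text
clock: 19.73
tool_pos: [0.5405, 0.0899, 0.1992]
orientation: [-0.0, 0.974, -0.227, 0.001]
contact_force: [-0.4, -0.8, -0.5]
finger_gap: 0.001
```

Run:
```python
from h import *
s=state();print(s["clock"],s["tool_pos"],s["contact_force"])
f=grab_frame("wrist");P=camera_params("wrist");T=np.array(P["cam_to_world"]);K=np.array(P["K"])
def unp(u,z):
    d=(np.array(u)-K[:2,2])/K[0,0];th=np.hypot(*d);r=np.array([*(np.sin(th)*d/th),np.cos(th)]);w=T[:3,:3]@r
    return T[:3,3]+w*(z-T[2,3])/w[2]
m=(f.min(2)>165).astype(np.uint8);n,l,st,ce=cv2.connectedComponentsWithStats(m)
for i in range(1,n):
    c=unp(ce[i],.078)
    if 20<st[i][4]<800 and np.hypot(c[0]-.5636,c[1]+.0206)<.05:
        ys,xs=np.nonzero(l==i);pts=np.array([unp(q,.078)[:2] for q in zip(xs,ys)]);c=pts.mean(0);e=np.linalg.svd(pts-c,full_matrices=False)[2][0]
        print(c.round(4),"dir",np.degrees(np.arctan2(e[1],e[0])).round(1),"len",np.ptp((pts-c)@e).round(4))
A=cv2.imread("pics/side0.png")[...,::-1];S=grab_frame("side")
def grn(f,lo):
    f=f.astype(int);g=(f[...,1]>140)&(f[...,0]<120)&(f[...,2]<150);y,x=np.nonzero(g);k=(x>265)&(x<305)&(y>220)&(y<255);return x[k].mean(),y[k].mean(),k.sum()
print("green side before/after",grn(A,0),grn(S,0))
top0=cv2.imread("pics/top0.png")[...,::-1];t=grab_frame("top")
for n_ in("bearing","brake_pad","spring","tin"):
    print(n_,[(np.round(d["box"]).tolist(),round(d["conf"],2)) for d in search_frame(n_,"top")[:1]],[(np.round(d["box"]).tolist(),round(d["conf"],2)) for d in search_frame(n_,"side")[:1]])
boxes=dict(bearing=(217,252,243,278),pad=(272,244,303,268),spring=(234,112,258,144),tin=(182,122,214,155))
for k,(a,b,c,d) in boxes.items(): print(k,"top diff",np.abs(t[b:d,a:c].astype(int)-top0[b:d,a:c]).mean().round(1))
for k,(a,b,c,d) in dict(spring=(184,215,208,258),tin=(184,252,218,290),pad=(315,217,338,237),bearing=(333,242,358,263)).items(): print(k,"side diff",np.abs(S[b:d,a:c].astype(int)-A[b:d,a:c]).mean().round(1))
```

```text
19.7333 [0.54052782 0.08987701 0.19918288] [-0.3751827  -0.76625412 -0.51076737]
[ 0.5632 -0.0235] dir 45.4 len 0.0157
[ 0.5277 -0.0303] dir -168.0 len 0.0361
green side before/after (np.float64(283.93975903614455), np.float64(237.55421686746988), np.int64(83)) (np.float64(282.4153846153846), np.float64(237.27692307692308), np.int64(65))
bearing [([216.0, 253.0, 243.0, 278.0], 0.74)] [([333.0, 241.0, 357.0, 266.0], 0.8)]
brake_pad [([274.0, 246.0, 300.0, 264.0], 0.88)] [([236.0, 200.0, 303.0, 234.0], 0.33)]
spring [([237.0, 112.0, 257.0, 142.0], 0.56)] [([188.0, 216.0, 207.0, 255.0], 0.6)]
tin [([228.0, 161.0, 292.0, 222.0], 0.65)] []
bearing top diff 9.5
pad top diff 9.9
spring top diff 7.3
tin top diff 48.3
spring side diff 6.2
tin side diff 5.6
pad side diff 6.7
bearing side diff 6.2
```

```bash
python3 -c "from workcell import *; print(finish_job())"
```

```text
the job is handed in; nothing more can be done
None
```

I turned the dial exactly four clicks clockwise, from +60° to +180° in the unit's frame, by pushing one arm with the shut fingertips. Then I pressed the green button to its firm stop, released it, lifted clear and handed the job in at about 20 s of the 56 s allowed.

Last checks:
- **Dial:** before the press the white line pointed at −168.3° in the world frame, and after it at −168.0°. Four clicks put it at −168°. Readings while pushing stayed at about 5 N or less.
- **Button:** it took about 4.4 N just before the end and stopped after roughly 6 mm. It then held at 15 N without moving further. Afterwards its side-view position matched the start within about 1.5 px, so it is back up.
- **Bystanders:** the bearing, brake pad and spring look unchanged in both the top and side views. The tin also looks unchanged in the side view.

What disagreed or could not be checked:
- **Fingertip height:** the shut fingertips stood about level with the TCP, not 25 mm ahead of it as stated. I measured this with the cameras and crept down watching the force before using it.
- **Tin from above:** the top-view check of the tin failed: that patch differed strongly from the start picture, probably because the arm covered it, and the network boxed the dial instead. It also found no tin in the side view, so the tin rests on the side-view picture comparison alone.
- **Brake pad in the side view:** the network boxed the dial instead, at low confidence, so there I relied on the picture comparison.
- **Viewed pictures:** I reached the limit of 12, so the final checks were numerical.

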